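# Fit the crank to the rotary glaze sieve and turn its brushes

### The job

Get the rotary glaze sieve ready for use: fit its loose crank fully home on the square top of the brush spindle, then crank the brushes round at least half a turn, either way, to see that they run freely. Leave the crank seated on the spindle and the other things on the bench where they are.

Things in the scene. Friction and masses are not known exactly. Their poses are not given: they have to be found in the camera images.
- sieve: Rotary glaze sieve, fast on the bench: grey catch basin 310 mm wide holding an open off-white tub (rim 292 mm wide, 162 mm above the bench). Across the rim an aluminium bridge bar, 34 x 312 mm, top at 172 mm, a brass wing nut at each end (up to 188 mm); from the bearing in its middle the brush spindle stands up. Origin: on the bench under the spindle's axis; bar along y, z up.
- spindle_seat (a point): Point on the spindle's axis on top of its round collar (44 mm wide), 195 mm above the bench, where the crank's boss comes to rest. Above it stands the square steel end, 16 x 16 mm for 30 mm, then tapering to 9 x 9 mm at 38 mm above this point. z up; x and y are square to the flats; turns with the spindle; one of the three brushes lies along x.
- spindle (a joint): Turn of the brush spindle about its upright axis, rad, growing anticlockwise seen from above; no stops within reach. It starts anywhere in a quarter turn and stays where it is left; it takes about 0.2 N m to turn (about 2 N at the crank's knob).
- brush_end (a point): A point 100 mm from the spindle's axis, straight above one of the three brushes, level with spindle_seat; goes round with the brushes.
- crank: Loose crank, 0.4 kg, flat on the bench, knob up: steel boss 38 x 38 x 34 mm high with a square through hole 18 mm wide, parallel to the boss; aluminium arm 24 mm wide, 12 mm high, flush with the underside. Origin: hole's centre at the underside; x along the arm to the knob, z up. Fits in four positions a quarter turn apart; seated, its origin is at spindle_seat, the tip 4 mm above the boss.
- crank_knob (a point): Middle of the crank's upright black knob, 45 mm above the crank's underside and 105 mm from the hole's axis. The knob is 27 mm in diameter, stands from 16 to 71 mm above the underside and turns freely on its own upright axis.
- glaze_pot: Bystander: small off-white lidded glaze pot, 70 mm across, 60 mm high. Origin: centre of its underside.
- test_tile: Bystander: flat clay test tile with a glaze patch, 85 x 50 x 8 mm. Origin: centre of its underside.
- glaze_brush: Bystander: flat brush lying down, 185 mm long, 42 mm wide, 13 mm high. Origin: on the bench, where the handle meets the ferrule; bristles towards x.
- wood_rib: Bystander: wooden rib with round ends, 150 x 50 x 7 mm. Origin: centre of its underside.
- bisque_cup: Bystander: unglazed clay cup, 72 mm across, 75 mm high. Origin: centre of its underside.
- guide_slat: Bystander: wooden rolling guide, 300 x 30 x 8 mm. Origin: centre of its underside.
- bisque_bowl: Bystander: unglazed clay bowl, 110 mm across, 45 mm high. Origin: centre of its underside.
- scraper: Bystander: steel clay scraper with a dark wooden handle, 240 mm long, blade 65 mm wide, lying flat along its x. Origin: on the bench under its middle.

How it is judged:
By the outcome, as a careful person would: the job done as asked, in the order asked, and still so for the second after the job is handed in, with the robot touching nothing.
It also fails if it takes over 72 s, if anything falls off the work surface, if the arm or the gripper's body presses on something with over 40 N, if the wrist force passes 120 N, or if a joint passes its speed limit or range.

### The arm

A 6-joint arm with a two-finger parallel gripper is mounted at the origin on the work surface. World frame = base frame: x ahead of the robot, y to its left, z up, the work surface at z = 0. Lengths are in mm, angles in rad, forces in N, time in s.
With the tool pointing down it reaches from about 275 to 850 mm from the base axis. Payload 19 kg.
Tool frame: the origin (TCP) lies at the very end of the fingers, on their centre line; the grasp point (between the pads) lies 19 mm behind it; z points along the fingers, y is the line along which they close (so a half turn about z gives the same grasp; the last joint's range is limited). The gripper opens to 85 mm and grips with 20 to 120 N. Pads are 22 mm wide; open, the fingers measure 114 mm over their backs; the gripper's body (76 mm by 85 mm) begins 54 mm behind the grasp point. The pads swing forward as they close: fully open they stand 13 mm farther back than shut.
Start: joints at [-1.346, 0.15, 1.437, -0, 1.554, -0.134], TCP at [201.884, -538.361, 231.267] pointing down, gripper open.
Joint ranges: [-2.8, 2.8], [-0.68, 2.1], [0.12, 2.68], [-1.39, 4.53], [0.16, 2.79], [-2.81, 2.81]. Speed limits (rad/s): [1.89, 1.89, 2.22, 3.01, 3.01, 3.01].

### API

Orientations are given as a rotation vector (axis times angle).
In Python, from plant import r gives the robot as it stands.
- The arm moves only by the tool drive_tool, never from a script. Its argument "commands" is a list of rows, each a list of 3 entries, a list of its own where there are three numbers: the shift along the world's x, y, z each as a share of 0.8 m, from -1 to 1, then the turn, a rotation vector about the world's x, y, z each as a share of 60 degrees, from -1 to 1, then the closure, from 0 (fully open) to 1 (shut). A call has 1 to 5 rows; each row is the pose to reach, as a shift and turn from the pose commanded when the call began; what a row does not reach only later rows make up. A row lasts 1/12 s, in which the tool goes at most 41.7 mm and 7.16 degrees, less where a joint would pass 70% of its speed; a pose out of reach is approached as far as the arm can. A call with a number of a shift or a turn outside -1 to 1 is refused whole. A call with a gripper value outside its range is refused whole. The fingers move at their own pace and stop on an object; "newtons" is the grip in N (left out, the last holds). Time passes only in rows, so rows that repeat a pose let the fingers close. It gives the time, the measured TCP pose, the force, the opening and the grip force at its end, in the units of the state.
- r.get_obs(): the state, without advancing time (a new reading comes with each control period).
- r.snapshot(name): name is "scene" or "side" or "wrist"; returns the picture (384x512x3 uint8, blue, green, red); there is no depth.
- r.camera_info(name): a dict with "camera_matrix" (3x3 intrinsics, pixels), "rvec" (rotation vector, rad) and "tvec" (3), from world to camera coordinates, as OpenCV has them. Camera axes: x right, y down, z forward; pixel columns grow to the right and rows downward; lengths in mm; the calibration is good to about 2 mm. A picture is of the moment at which its call begins: read the wrist's pose just before it. camera_info takes no time and is no camera call; for the wrist camera it gives the pose at the moment of the call.
- r.finish_job(): hands the job in; it is judged then, once.
The state is a dict: "time": time; "joint_positions": joint angles; "joint_vel": joint speeds; "joint_torque": joint torques, N m; "tcp_pos": TCP position; "ee_rot": TCP orientation; "force": force on the tool from outside, world axes, zero at the start; "moment": the same for the moment, N m; "opening": finger opening in mm; "finger_force": force on a finger pad.
Only numpy, scipy, OpenCV 4.12 (cv2) and the standard library are available. Lean on these libraries where they do the work, as an engineer would, in place of code of your own. Each camera call takes 0.05 s, during which the arm holds its last target. There are 200 camera calls.

## Working session

There is one attempt and no reset: what is moved stays moved. The work goes in short steps, Python scripts to look and compute and a tool call to move; the robot and the scene stay as the last step left them, time stands still between calls to the robot, and variables do not carry over. Pictures are saved under pics/ and viewed, at most 10 in all, crops included, and the job is handed in when it is done.

Besides the shell and the picture viewer there is one more tool, called after "Request:" as name(argument=value, ...) on one line, values as JSON. drive_tool: Moves the arm, as the interface text tells. Its arguments: {"type":"object","properties":{"commands":{"type":"array"},"newtons":{"type":"number"}},"required":["commands"]}

```bash
mkdir -p pics; ls; python3 - <<'E'
from plant import r
import cv2,numpy as np
o=r.get_obs();print(o)
a=r.snapshot("scene");b=r.snapshot("side");c=r.snapshot("wrist")
for n in("scene","side","wrist"):
    i=r.camera_info(n);print(n,i)
for n,p in(("scene",a),("side",b),("wrist",c)): cv2.imwrite(f"pics/{n}0.png",p)
E
```

```text
pics
{'time': 0.0, 'joint_positions': array([-1.34600328e+00,  1.50947761e-01,  1.43798328e+00, -6.46020755e-06,
        1.55376167e+00, -1.33999776e-01]), 'joint_vel': array([-2.61652171e-04, -3.38454117e-04,  5.14880055e-04, -1.86210715e-03,
        6.82176380e-05,  8.65230565e-04]), 'joint_torque': array([-1.18517317e-03, -7.13057470e+01, -5.70874178e+01, -1.61408484e-04,
        9.04288871e-03, -6.19850624e-06]), 'tcp_pos': array([ 201.83812206, -538.17641126,  230.72099948]), 'ee_rot': array([-3.09009400e+00, -5.60376442e-01,  8.85214189e-05]), 'force': array([ 0.00202794, -0.30101766,  0.0026328 ]), 'moment': array([ 0.02089007, -0.03908496,  0.05881318]), 'finger_force': 0.0, 'opening': 85.08606301009671}
scene {'camera_matrix': array([[452.00030926,   0.        , 249.77838324],
       [  0.        , 452.00030926, 186.6003561 ],
       [  0.        ,   0.        ,   1.        ]]), 'rvec': array([ 1.96621764,  1.85838145, -0.51907155]), 'tvec': array([ -15.92077262, -386.31710205, 1726.92362835])}
side {'camera_matrix': array([[399.36774573,   0.        , 254.04830273],
       [  0.        , 399.36774573, 198.77952475],
       [  0.        ,   0.        ,   1.        ]]), 'rvec': array([ 0.86516551, -2.30685973,  1.2835074 ]), 'tvec': array([ 379.6613111 ,  318.50540555, 1017.47787318])}
wrist {'camera_matrix': array([[320.65908678,   0.        , 252.7278831 ],
       [  0.        , 320.65908678, 191.4838195 ],
       [  0.        ,   0.        ,   1.        ]]), 'rvec': array([-2.34911238,  1.62796248,  0.2707355 ]), 'tvec': array([-574.18965997,  -42.1220079 ,  378.95261465])}
```

```bash
python3 - <<'E'
import cv2,numpy as np
a,b=[cv2.imread(f"pics/{n}0.png") for n in("scene","side")]
m=np.vstack([np.hstack([a,b])]);cv2.imwrite("pics/m0.png",cv2.resize(m,(800,300),interpolation=cv2.INTER_AREA))
cv2.imwrite("pics/s0.png",cv2.resize(a,(768,576),interpolation=cv2.INTER_CUBIC))
cv2.imwrite("pics/d0.png",cv2.resize(b,(768,576),interpolation=cv2.INTER_CUBIC))
E
```

```text
(no output)
```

View pics/s0.png

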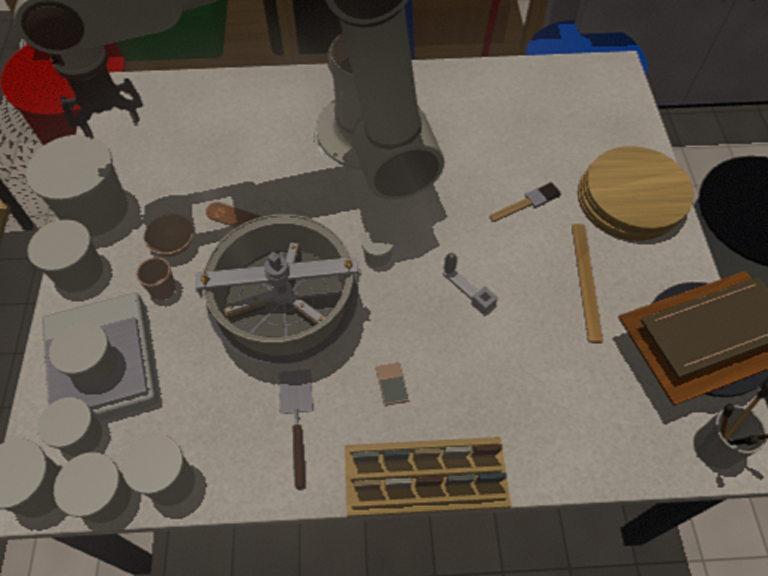

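View pics/d0.png

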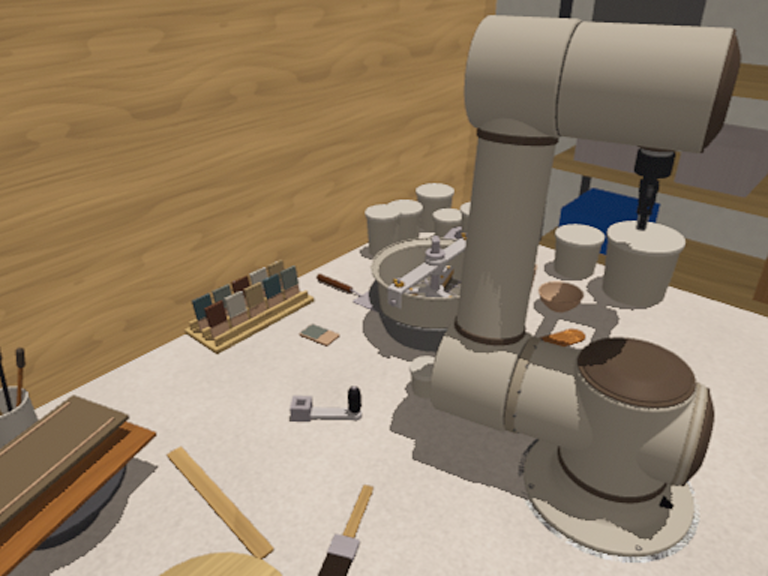

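The scene view shows the crank boss at about (485,298) and the knob top at (450,256). The spindle tip is at (276,257) and the brushes are at about (293,250), (245,308) and (305,312). In the side view the boss is at (302,402), the knob top at (354,390) and the tip at (436,238). These are pixels in the 1.5x enlargements.

```bash
cat > h.py <<'E'
import cv2,numpy as np
from plant import r
def P(i):
    R=cv2.Rodrigues(np.array(i["rvec"]))[0];return i["camera_matrix"]@np.c_[R,np.array(i["tvec"])]
def tri(i1,p1,i2,p2):
    X=cv2.triangulatePoints(P(i1),P(i2),np.float64(p1).reshape(2,1),np.float64(p2).reshape(2,1));return (X[:3]/X[3]).ravel()
def plane(i,p,z):
    M=P(i);H=M[:,[0,1,3]].copy();H[:,2]+=M[:,2]*z
    q=np.linalg.solve(H,[p[0],p[1],1]);return q[:2]/q[2]
def pix(i,X):
    q=P(i)@np.append(X,1);return q[:2]/q[2]
E
python3 - <<'E'
from h import *
s,d,w=[r.camera_info(n) for n in("scene","side","wrist")]
k=1/1.5
for n,p,q in(("boss",(485,297),(302,401)),("knob",(450,256),(354,390)),("tip",(276,257),(436,238))):
    print(n,tri(s,np.array(p)*k,d,np.array(q)*k))
for p in((293,250),(245,308),(305,312)):print(plane(s,np.array(p)*k,140))
R=cv2.Rodrigues(w["rvec"])[0];print("cam",-R.T@w["tvec"],R)
E
```

```text
boss [524.40545626 218.05015864  33.61573889]
knob [440.23645171 152.75970304  66.6944694 ]
tip [ 523.23116855 -198.30990763  227.39948217]
[ 454.60543995 -173.66489922]
[ 582.81226409 -264.78223086]
[ 598.15597105 -149.78788699]
cam [ 279.18610946 -508.48829616  372.24707154] [[ 3.51129230e-01 -9.36326998e-01  1.28775916e-04]
 [-8.85887576e-01 -3.32169553e-01  3.23831113e-01]
 [-3.03169039e-01 -1.13820650e-01 -9.46114895e-01]]
```

Request:
drive_tool(commands=[[[0.1, 0.1, 0.15], [0, 0, 0.29], 0], [[0.1, 0.1, 0.15], [0, 0, 0.29], 0], [[0.1, 0.1, 0.15], [0, 0, 0.29], 0], [[0.1, 0.1, 0.15], [0, 0, 0.29], 0], [[0.1, 0.1, 0.15], [0, 0, 0.29], 0]])

```text
time: 0.57
tcp_pos: [284.8, -456.3, 357.5]
ee_rot: [2.962, 1.024, 0.003]
force: [0.6, 0.6, 0.4]
opening: 85.6
finger_force: 0.0
```

Request:
drive_tool(commands=[[[0.18, 0.18, 0.06], [0, 0, 0], 0], [[0.18, 0.18, 0.06], [0, 0, 0], 0], [[0.18, 0.18, 0.06], [0, 0, 0], 0], [[0.18, 0.18, 0.06], [0, 0, 0], 0], [[0.18, 0.18, 0.06], [0, 0, 0], 0]])

```text
time: 0.98
tcp_pos: [426.2, -313.4, 399.5]
ee_rot: [-2.971, -1.021, 0.0]
force: [1.3, -0.4, 0.1]
opening: 85.3
finger_force: 0.0
```

Request:
drive_tool(commands=[[[0.15, 0.156, 0], [0, 0, 0], 0], [[0.15, 0.156, 0], [0, 0, 0], 0], [[0.15, 0.156, 0], [0, 0, 0], 0], [[0.15, 0.156, 0], [0, 0, 0], 0], [[0.15, 0.156, 0], [0, 0, 0], 0]])

```text
time: 1.4
tcp_pos: [548.3, -185.8, 398.1]
ee_rot: [-2.967, -1.027, -0.0]
force: [-0.9, 0.6, 0.6]
opening: 85.6
finger_force: 0.0
```

```bash
python3 - <<'E'
from h import *
import pickle
i=r.camera_info("wrist");p=r.snapshot("wrist");pickle.dump(i,open("w1.pkl","wb"))
cv2.imwrite("pics/w1raw.png",p);print(pix(i,[523,-198,230]))
cv2.imwrite("pics/w1.png",cv2.resize(p,(768,576),interpolation=cv2.INTER_CUBIC))
E
```

```text
[247.7160108 195.7733311]
```

View pics/w1.png

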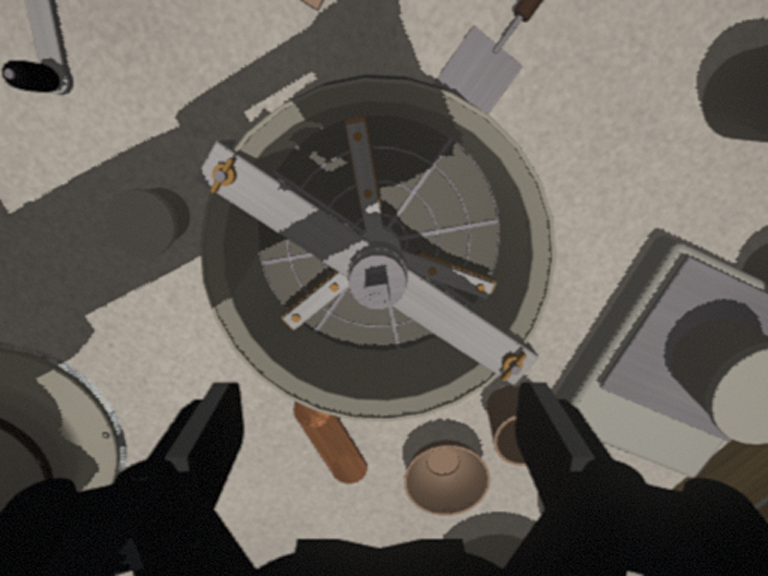

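The spindle tip is at about (376,275), with the collar centred at (377,280). The brush screws show at (357,135)/(367,193), (295,320)/(334,288) and (432,270)/(480,288). The wing nuts are at (222,175) and (513,365).

```bash
python3 - <<'E'
from h import *
import pickle
i=pickle.load(open("w1.pkl","rb"));k=1/1.5
n=[plane(i,np.array(p)*k,182) for p in((222,175),(513,365))];print("nuts",n,np.mean(n,0))
for z in (110,125,140):
  for a,b in(((367,193),(357,135)),((334,288),(295,320)),((432,270),(480,288))):
    A,B=plane(i,np.array(a)*k,z),plane(i,np.array(b)*k,z);v=B-A;c=B-np.array([523,-198]);print(z,np.degrees(np.arctan2(v[1],v[0])),np.degrees(np.arctan2(c[1],c[0])),np.hypot(*c))
p=cv2.imread("pics/w1raw.png")[160:212,220:282];cv2.imwrite("pics/w1c.png",cv2.resize(p,None,fx=11,fy=11,interpolation=cv2.INTER_CUBIC))
E
```

```text
nuts [array([514.04535233, -66.06651999]), array([ 532.05962036, -339.04036126])] [ 523.05248634 -202.55344062]
110 47.612821744804926 45.97572203619947 101.58567561223795
110 168.40697182430267 170.70303238734505 103.40280987088862
110 -72.91389331454604 -72.11400904585611 106.9929604056838
125 47.61282174480482 45.57768119842467 101.83833688828189
125 168.40697182430264 169.09890993552975 97.08581483400795
125 -72.91389331454603 -70.04794608864314 102.15980570757043
140 47.61282174480494 45.181629558061694 102.09588867455207
140 168.4069718243027 167.2731841008975 90.85546521487186
140 -72.91389331454604 -67.7799845136544 97.4725569079957
```

View pics/w1c.png

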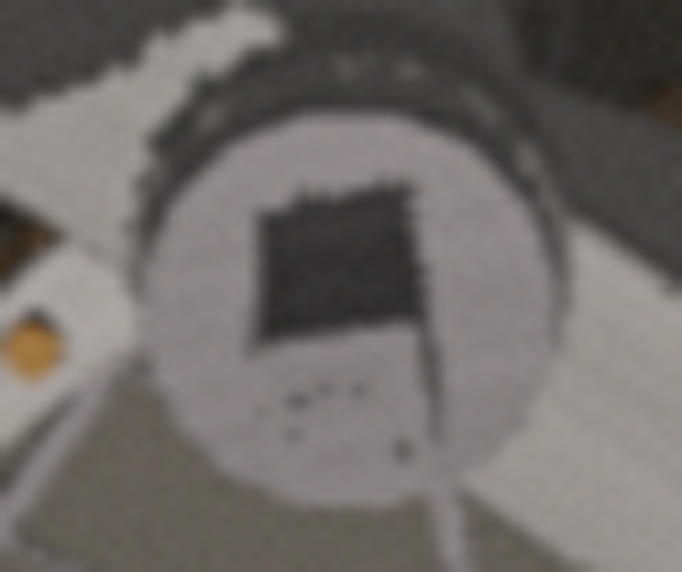

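Request:
drive_tool(commands=[[[-0.02, 0.25, 0], [0, 0, 0], 0], [[-0.02, 0.25, 0], [0, 0, 0], 0], [[-0.02, 0.25, 0], [0, 0, 0], 0], [[-0.02, 0.25, 0], [0, 0, 0], 0], [[-0.02, 0.25, 0], [0, 0, 0], 0]])

```text
time: 1.87
tcp_pos: [528.3, 11.4, 399.2]
ee_rot: [-2.971, -1.021, -0.0]
force: [0.8, 0.1, 0.6]
opening: 85.2
finger_force: 0.0
```

Request:
drive_tool(commands=[[[-0.01, 0.25, -0.21], [0, 0, 0], 0], [[-0.01, 0.25, -0.21], [0, 0, 0], 0], [[-0.01, 0.25, -0.21], [0, 0, 0], 0], [[-0.01, 0.25, -0.21], [0, 0, 0], 0], [[-0.01, 0.25, -0.21], [0, 0, 0], 0]])

```text
time: 2.28
tcp_pos: [522.3, 169.8, 263.9]
ee_rot: [2.971, 1.02, 0.0]
force: [1.0, -0.9, -0.3]
opening: 85.3
finger_force: 0.0
```

The square end shows as a dark patch with crop corners at about (262,212), (410,190), (425,320) and (255,340). Its right edge carries on down to (440,460). Next I'll turn these edges into headings and look at the crank.

```bash
python3 - <<'E'
from h import *
import pickle
i=pickle.load(open("w1.pkl","rb"))
f=lambda p,z:plane(i,np.array(p)/11+[220-.5,160-.5],z)
for z in(225,):
  for a,b in(((255,340),(425,320)),((262,212),(410,190)),((410,190),(440,460)),((262,212),(255,340)),((410,190),(425,320))):
    v=f(b,z)-f(a,z);print(np.degrees(np.arctan2(v[1],v[0]))%90,np.hypot(*v))
# collar: threshold-free estimate from crop ellipse extents
print("collar",f((350,308),195),[f(p,195) for p in((145,300),(558,290),(350,112),(350,505))])
i=r.camera_info("wrist");p=r.snapshot("wrist");pickle.dump(i,open("w2.pkl","wb"));cv2.imwrite("pics/w2raw.png",p)
cv2.imwrite("pics/w2.png",cv2.resize(p,(768,576),interpolation=cv2.INTER_CUBIC))
E
```

```text
45.27401692484523 16.11815067455346
46.99959959657493 13.919551775188639
44.517308871784394 26.9245690544323
34.646424241428264 12.590480116461213
44.74967574019925 12.794200070346276
collar [ 523.16692998 -202.34713828] [array([ 510.82212607, -185.26312134]), array([ 537.89872385, -217.92219269]), array([ 539.54288046, -189.50241022]), array([ 506.07101002, -215.75658545])]
```

View pics/w2.png

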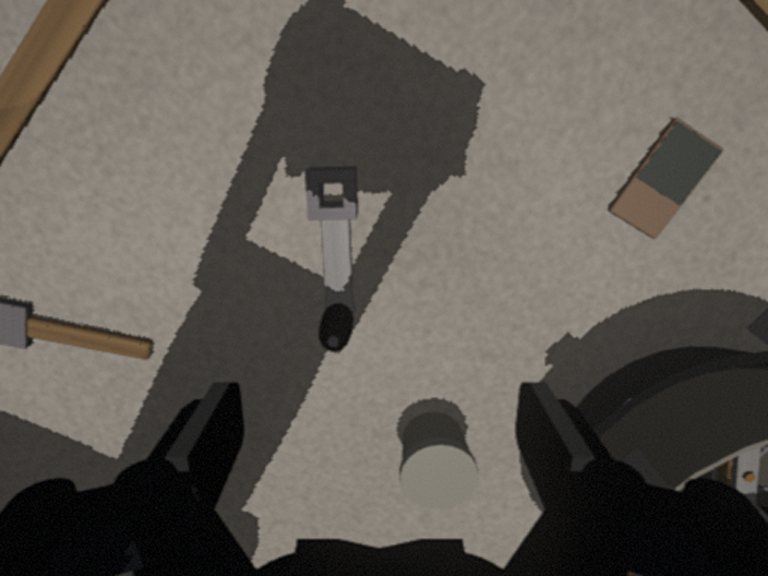

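The crank's boss top is at about (331,189) with corners (306,168) and (356,167). The arm runs straight down the image to the knob, whose top is at (334,342).

```bash
python3 - <<'E'
from h import *
import pickle
i=pickle.load(open("w2.pkl","rb"));k=1/1.5;s=r.camera_info("scene")
print(tri(i,np.array((331,189))*k,s,np.array((485,297))*k),plane(i,np.array((331,189))*k,34))
c=[plane(i,np.array(q)*k,34) for q in((306,168),(356,167))];v=c[1]-c[0];print(c,np.hypot(*v),np.degrees(np.arctan2(v[1],v[0])))
kn=plane(i,np.array((334,342))*k,71);b=plane(i,np.array((331,189))*k,34);v=kn-b;print(kn,np.hypot(*v),np.degrees(np.arctan2(v[1],v[0])))
a=[plane(i,np.array(q)*k,12) for q in((322,222),(325,290),(350,222),(353,290))];print([np.degrees(np.arctan2(*(a[j+1]-a[j])[::-1])) for j in(0,2)])
print(tri(i,np.array((334,342))*k,s,np.array((450,256))*k))
p=cv2.imread("pics/w2raw.png")[104:154,194:249];cv2.imwrite("pics/w2c.png",cv2.resize(p,None,fx=11,fy=11,interpolation=cv2.INTER_CUBIC))
E
```

```text
[527.1993266  220.47088336  35.08416248] [527.16992843 220.7264981 ]
[array([528.24327096, 244.74932072]), array([551.92774173, 215.51961196])] 37.62087226532582 -50.98257856138507
[441.0912138  150.96395895] 110.79872282784723 -140.97694427944884
[np.float64(-141.79327660975738), np.float64(-140.71264611129234)]
[442.90239373 151.90996252  71.79716247]
```

View pics/w2c.png

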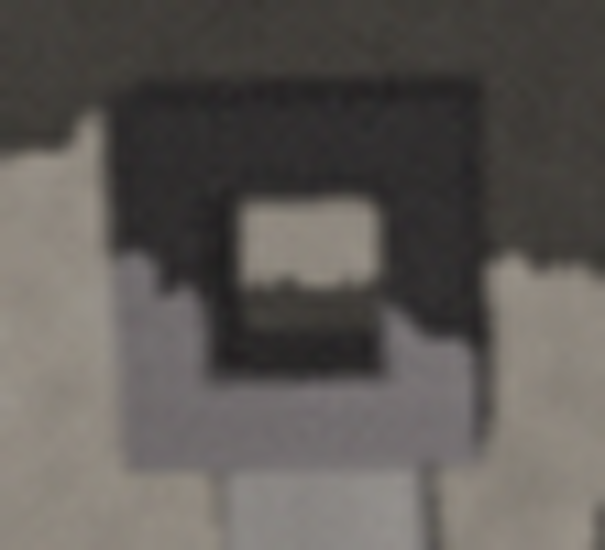

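Request:
drive_tool(commands=[[[0.0034, 0.0615, -0.05], [0, 0, 0.018], 0], [[0.0034, 0.0615, -0.1], [0, 0, 0.018], 0], [[0.0034, 0.0615, -0.15], [0, 0, 0.018], 0], [[0.0034, 0.0615, -0.2], [0, 0, 0.018], 0], [[0.0034, 0.0615, -0.23], [0, 0, 0.018], 0]])

```text
time: 2.75
tcp_pos: [524.7, 217.7, 78.4]
ee_rot: [2.961, 1.05, -0.002]
force: [0.6, 0.0, 0.8]
opening: 85.6
finger_force: 0.0
```

Request:
drive_tool(commands=[[[0, 0, 0], [0, 0, 0], 0]])

```text
time: 2.83
tcp_pos: [522.4, 216.8, 74.5]
ee_rot: [-2.961, -1.049, 0.016]
force: [-0.6, -0.6, -0.4]
opening: 85.4
finger_force: 0.0
```

Request:
drive_tool(commands=[[[0.002, 0.002, -0.04], [0, 0, 0], 0], [[0.002, 0.002, -0.07], [0, 0, 0], 0], [[0.002, 0.002, -0.085], [0, 0, 0], 0], [[0.002, 0.002, -0.09], [0, 0, 0], 0], [[0.002, 0.002, -0.09], [0, 0, 0], 0]])

```text
time: 3.25
tcp_pos: [527.7, 219.8, 10.0]
ee_rot: [-2.961, -1.049, -0.0]
force: [-0.2, 0.6, -0.7]
opening: 85.5
finger_force: 0.0
```

Request:
drive_tool(commands=[[[0, 0, 0], [0, 0, 0], 0.3], [[0, 0, 0], [0, 0, 0], 0.6], [[0, 0, 0], [0, 0, 0], 1], [[0, 0, 0], [0, 0, 0], 1], [[0, 0, 0], [0, 0, 0], 1]], newtons=80)

```text
time: 3.67
tcp_pos: [527.8, 220.3, 10.4]
ee_rot: [-2.961, -1.05, -0.003]
force: [-3.4, -0.9, 11.5]
opening: 36.4
finger_force: 80.8
```

Request:
drive_tool(commands=[[[0, 0, 0], [0, 0, 0], 1], [[0, 0, 0], [0, 0, 0], 1], [[0, 0, 0], [0, 0, 0], 1]])

```text
time: 3.92
tcp_pos: [527.8, 220.3, 10.4]
ee_rot: [2.961, 1.05, 0.002]
force: [-1.9, -1.6, 11.8]
opening: 36.4
finger_force: 80.8
```

Request:
drive_tool(commands=[[[0, 0, 0], [0, 0, 0], 0.3], [[0, 0, 0], [0, 0, 0], 0.3], [[0, 0, 0], [0, 0, 0], 0.3], [[-0.003, -0.002, -0.009], [0, 0, 0], 0.3], [[-0.003, -0.002, -0.009], [0, 0, 0], 0.3]])

```text
time: 4.33
tcp_pos: [523.8, 218.1, 0.5]
ee_rot: [-2.961, -1.05, 0.003]
force: [-1.0, 0.1, 0.0]
opening: 59.8
finger_force: 0.0
```

Request:
drive_tool(commands=[[[0, 0, 0], [0, 0, 0], 0.3], [[0, 0, 0], [0, 0, 0], 1], [[0, 0, 0], [0, 0, 0], 1], [[0, 0, 0], [0, 0, 0], 1], [[0, 0, 0], [0, 0, 0], 1]], newtons=100)

```text
time: 4.75
tcp_pos: [525.0, 218.5, 2.3]
ee_rot: [-2.961, -1.05, -0.001]
force: [-2.4, -0.3, 5.7]
opening: 36.7
finger_force: 100.5
```

Request:
drive_tool(commands=[[[0, 0, 0], [0, 0, 0], 1], [[0, 0, 0.04], [0, 0, 0], 1], [[0, 0, 0.08], [0, 0, 0], 1], [[0, 0, 0.12], [0, 0, 0], 1], [[0, 0, 0.12], [0, 0, 0], 1]])

```text
time: 5.17
tcp_pos: [527.1, 219.1, 103.9]
ee_rot: [2.961, 1.05, 0.012]
force: [1.5, 0.3, -2.5]
opening: 36.5
finger_force: 102.4
```

```bash
python3 - <<'E'
from h import *
import pickle
o=r.get_obs();i=r.camera_info("wrist");p=r.snapshot("wrist");pickle.dump((o,i),open("w3.pkl","wb"));cv2.imwrite("pics/w3raw.png",p)
print(o["tcp_pos"],o["ee_rot"],o["opening"],o["force"],o["moment"])
cv2.imwrite("pics/w3.png",cv2.resize(p,(768,576),interpolation=cv2.INTER_CUBIC))
E
```

```text
[527.08391822 219.14746942 103.87388751] [2.96051633 1.04963031 0.0121495 ] 36.49326407357412 [ 1.49564782  0.31955162 -2.50845144] [ 0.0428694  -0.1369861   0.01516835]
```

View pics/w3.png

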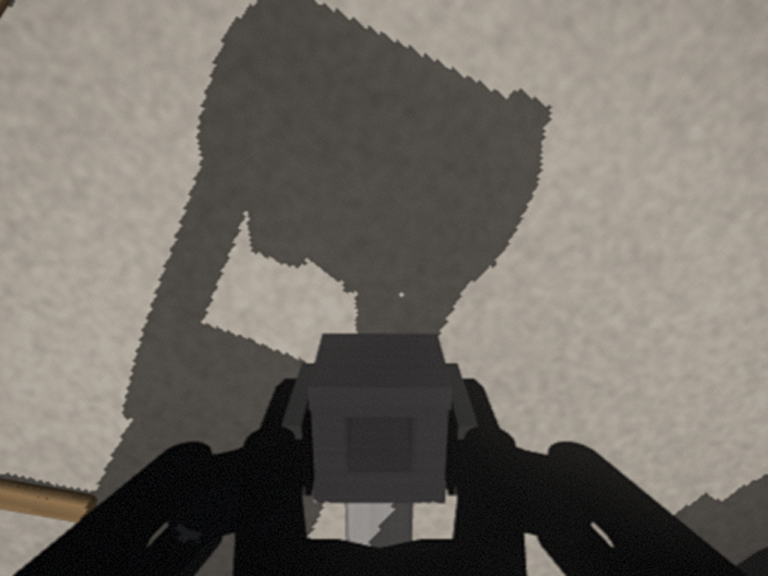

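The crank is gripped square. The boss top corners are at (305,388), (452,385), (445,502) and (314,502), and the hole corners at (346,417), (412,416), (412,472) and (348,473). The lower far edge runs from (322,333) to (438,333).

```bash
python3 - <<'E'
from h import *
import pickle
o,i=pickle.load(open("w3.pkl","rb"))
# crank x toward the knob = image down; y: z up -> seen from above, x down => y to the right
px=np.float64([(305,388),(452,385),(445,502),(314,502),(346,417),(412,416),(412,472),(348,473),(322,333),(438,333)])/1.5
b=19;h=9
X=np.float64([(-b,-b,34),(-b,b,34),(b,b,34),(b,-b,34),(-h,-h,34),(-h,h,34),(h,h,34),(h,-h,34),(-b,-b,0),(-b,b,0)])
ok,rv,tv=cv2.solvePnP(X,px,i["camera_matrix"],None)
e=cv2.projectPoints(X,rv,tv,i["camera_matrix"],None)[0][:,0]-px;print("res",np.abs(e).max())
Rc=cv2.Rodrigues(np.array(i["rvec"]))[0];Rw=Rc.T@cv2.Rodrigues(rv)[0];t=Rc.T@(tv.ravel()-i["tvec"])
print("crank origin",t,"x heading",np.degrees(np.arctan2(Rw[1,0],Rw[0,0])),"z axis",Rw[:,2])
Rt=cv2.Rodrigues(o["ee_rot"])[0];print("tool frame offs",Rt.T@(t-o["tcp_pos"]),"tool x heading",np.degrees(np.arctan2(Rt[1,0],Rt[0,0])),Rt[:,2])
c=plane(i,np.array((380,445))/1.5,o["tcp_pos"][2]+32);print("hole c",c)
E
```

```text
res 1.566858399555656
crank origin [525.66867127 218.60144871 100.08022368] x heading -140.27306004142378 z axis [-0.00918787  0.00973607  0.99991039]
tool frame offs [-1.47012082 -0.47893386  3.78184015] tool x heading 39.043831583838305 [ 0.00745468  0.00212354 -0.99996996]
hole c [526.79222749 219.8578881 ]
```

Request:
drive_tool(commands=[[[0, -0.05, 0.22], [0, 0, 0.117], 1], [[0, -0.05, 0.22], [0, 0, 0.117], 1], [[0, -0.05, 0.22], [0, 0, 0.117], 1], [[0, -0.05, 0.22], [0, 0, 0.117], 1], [[0, -0.05, 0.22], [0, 0, 0.117], 1]])

```text
time: 5.63
tcp_pos: [525.6, 177.7, 278.6]
ee_rot: [2.89, 1.228, 0.008]
force: [2.7, -0.1, -3.2]
opening: 36.4
finger_force: 103.0
```

Request:
drive_tool(commands=[[[0.003, -0.23, 0.025], [0, 0, 0], 1], [[0.003, -0.23, 0.025], [0, 0, 0], 1], [[0.003, -0.23, 0.025], [0, 0, 0], 1], [[0.003, -0.23, 0.025], [0, 0, 0], 1], [[0.003, -0.23, 0.025], [0, 0, 0], 1]])

```text
time: 6.05
tcp_pos: [526.9, -9.5, 292.8]
ee_rot: [2.892, 1.226, -0.003]
force: [-0.1, 0.0, -4.4]
opening: 36.9
finger_force: 102.7
```

Request:
drive_tool(commands=[[[0.003, -0.237, 0], [0, 0, 0], 1], [[0.003, -0.237, 0], [0, 0, 0], 1], [[0.003, -0.237, 0], [0, 0, 0], 1], [[0.003, -0.237, 0], [0, 0, 0], 1], [[0.003, -0.237, 0], [0, 0, 0], 1]])

```text
time: 6.47
tcp_pos: [529.0, -199.0, 291.8]
ee_rot: [-2.891, -1.225, 0.003]
force: [1.1, 1.0, -3.5]
opening: 36.8
finger_force: 102.7
```

Request:
drive_tool(commands=[[[0, 0, 0], [0, 0, 0], 1], [[0, 0, 0], [0, 0, 0], 1], [[0, 0, 0], [0, 0, 0], 1]])

```text
time: 6.72
tcp_pos: [529.5, -194.8, 292.6]
ee_rot: [-2.89, -1.228, 0.002]
force: [0.2, 0.5, -4.7]
opening: 36.9
finger_force: 102.6
```

```bash
python3 - <<'E'
from h import *
import pickle
o=r.get_obs();i=r.camera_info("wrist");p=r.snapshot("wrist");pickle.dump((o,i),open("w4.pkl","wb"));cv2.imwrite("pics/w4raw.png",p)
print(o["tcp_pos"],o["ee_rot"],o["opening"],o["force"],o["moment"],pix(i,[523.1,-202.4,195]))
cv2.imwrite("pics/w4.png",cv2.resize(p[100:360,112:412],None,fx=2.3,fy=2.3,interpolation=cv2.INTER_CUBIC))
E
```

```text
[ 529.52171179 -194.80729266  292.64461711] [-2.88973443e+00 -1.22793145e+00  1.63759695e-03] 36.9217632976692 [ 0.23138356  0.494412   -4.70610218] [ 0.09315849 -0.02909851 -0.00313227] [254.76284515 204.73574338]
```

View pics/w4.png

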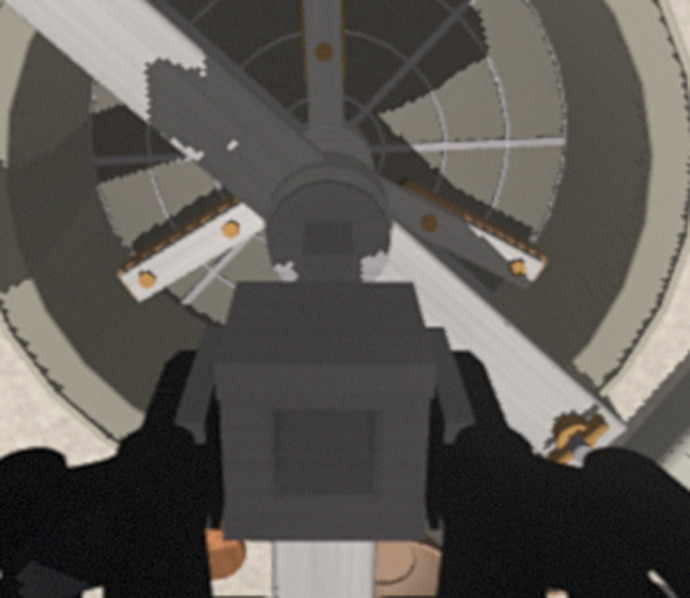

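The view is aligned: the brush points straight up the image and the crank's arm straight down. The collar centre is at about (328,240), as predicted. The boss top corners are (215,362), (438,362), (427,540) and (220,540), the hole centre is (325,451), and the lower far edge runs (238,284)-(413,282).

```bash
python3 - <<'E'
from h import *
import pickle
o,i=pickle.load(open("w4.pkl","rb"))
un=lambda q:np.float64(q)/2.3+[112-.28,100-.28]
px=un([(215,362),(438,362),(427,540),(220,540),(274,410),(377,410),(376,494),(274,494),(238,284),(413,282)])
b=19;h=9
X=np.float64([(-b,-b,34),(-b,b,34),(b,b,34),(b,-b,34),(-h,-h,34),(-h,h,34),(h,h,34),(h,-h,34),(-b,-b,0),(-b,b,0)])
ok,rv,tv=cv2.solvePnP(X,px,i["camera_matrix"],None)
e=cv2.projectPoints(X,rv,tv,i["camera_matrix"],None)[0][:,0]-px;print("res",e.round(1).tolist())
Rc=cv2.Rodrigues(np.array(i["rvec"]))[0];Rw=Rc.T@cv2.Rodrigues(rv)[0];t=Rc.T@(tv.ravel()-i["tvec"])
print("crank origin",t,"x heading",np.degrees(np.arctan2(Rw[1,0],Rw[0,0])),"z axis",Rw[:,2])
print("hole c",plane(i,un((325,451)),t[2]+34),"spindle",plane(i,un((328.5,241)),195))
A,B=[plane(i,un(q),125) for q in((327,120),(323,0))];v=B-A;print("brush",np.degrees(np.arctan2(v[1],v[0])))
E
```

```text
res [[0.3, -1.0], [-0.7, -0.6], [-0.6, 0.2], [1.4, 0.0], [0.3, 0.2], [-0.1, 0.4], [-0.9, 0.9], [0.8, 0.8], [-0.5, -1.2], [-0.0, 0.1]]
crank origin [ 527.63579826 -195.50118266  288.74799241] x heading -134.3624565287437 z axis [0.01801219 0.01000935 0.99978766]
hole c [ 528.68935236 -194.62405109] spindle [ 523.11364893 -202.13563813]
brush 47.99403007354451
```

Request:
drive_tool(commands=[[[-0.0065, -0.0091, 0], [0, 0, 0.025], 1], [[-0.0065, -0.0091, -0.02], [0, 0, 0.025], 1], [[-0.0065, -0.0091, -0.045], [0, 0, 0.025], 1], [[-0.0065, -0.0091, -0.06], [0, 0, 0.025], 1], [[-0.0065, -0.0091, -0.06], [0, 0, 0.025], 1]])

```text
time: 7.18
tcp_pos: [523.8, -201.1, 243.2]
ee_rot: [-2.871, -1.267, 0.004]
force: [-0.9, 0.4, -3.8]
opening: 36.7
finger_force: 102.4
```

Request:
drive_tool(commands=[[[0, 0, -0.004], [0, 0, 0], 1], [[0, 0, -0.008], [0, 0, 0], 1], [[0, 0, -0.012], [0, 0, 0], 1], [[0, 0, -0.016], [0, 0, 0], 1], [[0, 0, -0.02], [0, 0, 0], 1]])

```text
time: 7.6
tcp_pos: [524.5, -202.4, 230.0]
ee_rot: [2.875, 1.267, 0.0]
force: [0.1, 0.0, -3.4]
opening: 36.5
finger_force: 102.4
```

Request:
drive_tool(commands=[[[0, 0, -0.003], [0, 0, 0], 1], [[0, 0, -0.006], [0, 0, 0], 1], [[0, 0, -0.009], [0, 0, 0], 1], [[0, 0, -0.012], [0, 0, 0], 1], [[0, 0, -0.012], [0, 0, 0], 1]])

```text
time: 8.02
tcp_pos: [524.3, -202.3, 219.8]
ee_rot: [-2.874, -1.266, 0.001]
force: [0.3, 0.1, -3.5]
opening: 36.7
finger_force: 102.4
```

Request:
drive_tool(commands=[[[0, 0, -0.003], [0, 0, 0], 1], [[0, 0, -0.006], [0, 0, 0], 1], [[0, 0, -0.009], [0, 0, 0], 1], [[0, 0, -0.012], [0, 0, 0], 1], [[0, 0, -0.012], [0, 0, 0], 1]])

```text
time: 8.43
tcp_pos: [524.3, -202.3, 210.1]
ee_rot: [-2.874, -1.266, 0.001]
force: [-0.0, 0.1, -3.8]
opening: 36.7
finger_force: 102.4
```

Request:
drive_tool(commands=[[[0, 0, -0.002], [0, 0, 0], 1], [[0, 0, -0.004], [0, 0, 0], 1], [[0, 0, -0.006], [0, 0, 0], 1], [[0, 0, -0.008], [0, 0, 0], 1], [[0, 0, -0.008], [0, 0, 0], 1]])

```text
time: 8.85
tcp_pos: [524.3, -202.4, 203.9]
ee_rot: [-2.874, -1.266, 0.0]
force: [0.7, -0.2, -4.9]
opening: 36.6
finger_force: 102.4
```

Request:
drive_tool(commands=[[[0, 0, -0.0015], [0, 0, 0], 1], [[0, 0, -0.003], [0, 0, 0], 1], [[0, 0, -0.0045], [0, 0, 0], 1], [[0, 0, -0.0045], [0, 0, 0], 1]])

```text
time: 9.18
tcp_pos: [524.3, -202.4, 200.5]
ee_rot: [-2.875, -1.267, 0.0]
force: [0.2, 0.1, -3.3]
opening: 36.9
finger_force: 102.4
```

Request:
drive_tool(commands=[[[0, 0, -0.001], [0, 0, 0], 1], [[0, 0, -0.002], [0, 0, 0], 1], [[0, 0, -0.002], [0, 0, 0], 1]])

```text
time: 9.43
tcp_pos: [524.4, -202.4, 199.0]
ee_rot: [-2.875, -1.267, 0.0]
force: [0.2, -0.4, -3.3]
opening: 36.4
finger_force: 102.4
```

Request:
drive_tool(commands=[[[0, 0, -0.001], [0, 0, 0], 1], [[0, 0, -0.002], [0, 0, 0], 1], [[0, 0, -0.002], [0, 0, 0], 1]])

```text
time: 9.68
tcp_pos: [524.4, -202.4, 197.4]
ee_rot: [-2.875, -1.267, 0.0]
force: [0.1, -0.6, -3.6]
opening: 36.3
finger_force: 102.5
```

Request:
drive_tool(commands=[[[0, 0, -0.001], [0, 0, 0], 1], [[0, 0, -0.002], [0, 0, 0], 1], [[0, 0, -0.002], [0, 0, 0], 1]])

```text
time: 9.93
tcp_pos: [524.5, -202.4, 197.3]
ee_rot: [2.874, 1.266, 0.001]
force: [-4.7, 3.5, 11.1]
opening: 36.5
finger_force: 104.5
```

Request:
drive_tool(commands=[[[0, 0, 0.001], [0, 0, 0], 0.6], [[0, 0, 0.001], [0, 0, 0], 0.3], [[0, 0, 0.001], [0, 0, 0], 0], [[0, 0, 0.001], [0, 0, 0], 0], [[0, 0, 0.001], [0, 0, 0], 0]])

```text
time: 10.35
tcp_pos: [524.5, -202.5, 196.7]
ee_rot: [-2.875, -1.267, -0.0]
force: [-0.1, -0.3, -0.6]
opening: 82.9
finger_force: 0.0
```

Request:
drive_tool(commands=[[[0, 0, 0.03], [0, 0, 0], 0], [[0, 0, 0.07], [0, 0, 0], 0], [[0, 0, 0.11], [0, 0, 0], 0], [[0, 0, 0.14], [0, 0, 0], 0], [[0, 0, 0.14], [0, 0, 0], 0]])

```text
time: 10.77
tcp_pos: [525.3, -202.9, 314.1]
ee_rot: [2.87, 1.265, 0.007]
force: [-0.3, 0.2, 0.3]
opening: 85.3
finger_force: 0.0
```

```bash
python3 - <<'E'
from h import *
import pickle
o=r.get_obs();i=r.camera_info("wrist");p=r.snapshot("wrist");pickle.dump((o,i),open("w5.pkl","wb"));cv2.imwrite("pics/w5raw.png",p)
print(o["tcp_pos"],o["opening"],pix(i,[523.2,-202.3,229]),pix(i,[452.3,-279.7,266]))
cv2.imwrite("pics/w5.png",cv2.resize(p[120:384,112:412],None,fx=2.2,fy=2.2,interpolation=cv2.INTER_CUBIC))
E
```

```text
[ 525.31684612 -202.86949815  314.05609411] 85.2694507908561 [250.48721294 199.97302048] [250.73510044 348.41883561]
```

View pics/w5.png

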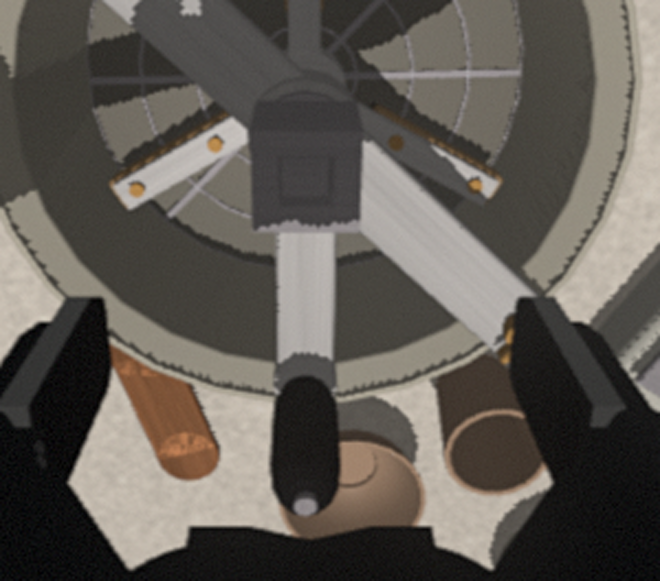

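The crank sits on the spindle with the tip inside the hole. The knob top is at (305,506), within 2 px of the prediction. Next I'll go to the knob.

Request:
drive_tool(commands=[[[-0.0901, -0.0966, 0], [0, 0, 0], 0], [[-0.0901, -0.0966, 0], [0, 0, 0], 0], [[-0.0901, -0.0966, 0], [0, 0, 0], 0], [[-0.0901, -0.0966, 0], [0, 0, 0], 0], [[-0.0901, -0.0966, 0], [0, 0, 0], 0]])

```text
time: 11.23
tcp_pos: [451.6, -280.4, 308.0]
ee_rot: [-2.875, -1.263, 0.001]
force: [0.4, 0.4, 1.0]
opening: 85.4
finger_force: 0.0
```

Request:
drive_tool(commands=[[[0, 0, -0.03], [0, 0, 0], 0], [[0, 0, -0.06], [0, 0, 0], 0], [[0, 0, -0.085], [0, 0, 0], 0], [[0, 0, -0.1], [0, 0, 0], 0], [[0, 0, -0.1], [0, 0, 0], 0]])

```text
time: 11.65
tcp_pos: [452.1, -278.5, 225.9]
ee_rot: [-2.871, -1.266, 0.003]
force: [-0.7, -0.2, -0.5]
opening: 85.5
finger_force: 0.0
```

Request:
drive_tool(commands=[[[0, 0, 0], [0, 0, 0], 0]])

```text
time: 11.73
tcp_pos: [452.7, -279.3, 228.8]
ee_rot: [-2.874, -1.267, 0.0]
force: [-0.2, 0.5, 0.7]
opening: 85.4
finger_force: 0.0
```

Request:
drive_tool(commands=[[[0, 0, 0], [0, 0, 0], 0.5], [[0, 0, 0], [0, 0, 0], 1], [[0, 0, 0], [0, 0, 0], 1], [[0, 0, 0], [0, 0, 0], 1], [[0, 0, 0], [0, 0, 0], 1]], newtons=30)

```text
time: 12.15
tcp_pos: [452.4, -279.8, 229.1]
ee_rot: [2.875, 1.267, 0.0]
force: [-0.2, -1.5, 0.3]
opening: 25.8
finger_force: 28.6
```

Request:
drive_tool(commands=[[[0, 0, 0], [0, 0, 0], 1], [[0, 0, 0], [0, 0, 0], 1], [[0, 0, 0], [0, 0, 0], 1]])

```text
time: 12.4
tcp_pos: [452.3, -279.8, 228.9]
ee_rot: [2.875, 1.266, -0.0]
force: [-1.3, -0.5, 2.3]
opening: 25.6
finger_force: 30.2
```

```bash
python3 - <<'E'
import numpy as np
a0=-132.5;c=lambda a:np.array([np.cos(np.radians(a)),np.sin(np.radians(a))])*105/800
for k in range(11):
    s=a0+20*k;print(s,[[round(float(v),4) for v in c(s+4*j)-c(s)] for j in range(1,6)])
E
```

```text
-132.5 [[0.007, -0.0059], [0.0143, -0.0114], [0.0221, -0.0163], [0.0301, -0.0207], [0.0384, -0.0245]]
-112.5 [[0.0086, -0.0032], [0.0174, -0.0058], [0.0263, -0.0078], [0.0354, -0.0091], [0.0445, -0.0099]]
-92.5 [[0.0092, -0.0001], [0.0183, 0.0005], [0.0274, 0.0017], [0.0364, 0.0035], [0.0452, 0.0059]]
-72.5 [[0.0086, 0.0031], [0.017, 0.0067], [0.0252, 0.0109], [0.033, 0.0157], [0.0404, 0.021]]
-52.5 [[0.0071, 0.0058], [0.0137, 0.0121], [0.0199, 0.0189], [0.0256, 0.0261], [0.0308, 0.0336]]
-32.5 [[0.0046, 0.0079], [0.0087, 0.0161], [0.0122, 0.0246], [0.0151, 0.0332], [0.0174, 0.0421]]
-12.5 [[0.0017, 0.009], [0.0027, 0.0181], [0.0031, 0.0273], [0.0029, 0.0364], [0.002, 0.0455]]
7.5 [[-0.0015, 0.009], [-0.0037, 0.0179], [-0.0064, 0.0267], [-0.0098, 0.0352], [-0.0137, 0.0435]]
27.5 [[-0.0045, 0.008], [-0.0096, 0.0156], [-0.0151, 0.0229], [-0.0212, 0.0297], [-0.0277, 0.0362]]
47.5 [[-0.007, 0.0059], [-0.0143, 0.0114], [-0.0221, 0.0163], [-0.0301, 0.0207], [-0.0384, 0.0245]]
67.5 [[-0.0086, 0.0032], [-0.0174, 0.0058], [-0.0263, 0.0078], [-0.0354, 0.0091], [-0.0445, 0.0099]]
```

Request:
drive_tool(commands=[[[0.007, -0.0059, 0], [0, 0, 0], 1], [[0.0143, -0.0114, 0], [0, 0, 0], 1], [[0.0221, -0.0163, 0], [0, 0, 0], 1], [[0.0301, -0.0207, 0], [0, 0, 0], 1], [[0.0384, -0.0245, 0], [0, 0, 0], 1]])

```text
time: 12.82
tcp_pos: [483.8, -299.8, 228.7]
ee_rot: [-2.875, -1.266, 0.0]
force: [-1.7, 0.2, 4.7]
opening: 25.6
finger_force: 30.6
```

Request:
drive_tool(commands=[[[0.0086, -0.0032, 0], [0, 0, 0], 1], [[0.0174, -0.0058, 0], [0, 0, 0], 1], [[0.0263, -0.0078, 0], [0, 0, 0], 1], [[0.0354, -0.0091, 0], [0, 0, 0], 1], [[0.0445, -0.0099, 0], [0, 0, 0], 1]])

```text
time: 13.23
tcp_pos: [519.4, -307.6, 228.8]
ee_rot: [2.875, 1.266, -0.0]
force: [-3.3, -1.2, 6.5]
opening: 25.5
finger_force: 31.1
```

Request:
drive_tool(commands=[[[0.0092, -0.0001, 0], [0, 0, 0], 1], [[0.0183, 0.0005, 0], [0, 0, 0], 1], [[0.0274, 0.0017, 0], [0, 0, 0], 1], [[0.0364, 0.0035, 0], [0, 0, 0], 1], [[0.0452, 0.0059, 0], [0, 0, 0], 1]])

```text
time: 13.65
tcp_pos: [555.7, -302.9, 229.0]
ee_rot: [2.874, 1.266, -0.0]
force: [-3.0, -1.6, 7.1]
opening: 25.6
finger_force: 32.5
```

Request:
drive_tool(commands=[[[0.0086, 0.0031, 0], [0, 0, 0], 1], [[0.017, 0.0067, 0], [0, 0, 0], 1], [[0.0252, 0.0109, 0], [0, 0, 0], 1], [[0.033, 0.0157, 0], [0, 0, 0], 1], [[0.0404, 0.021, 0], [0, 0, 0], 1]])

```text
time: 14.07
tcp_pos: [588.1, -286.2, 229.1]
ee_rot: [2.874, 1.266, 0.0]
force: [-0.0, -3.0, 8.7]
opening: 25.4
finger_force: 34.2
```

Request:
drive_tool(commands=[[[0.0071, 0.0058, 0], [0, 0, 0], 1], [[0.0137, 0.0121, 0], [0, 0, 0], 1], [[0.0199, 0.0189, 0], [0, 0, 0], 1], [[0.0256, 0.0261, 0], [0, 0, 0], 1], [[0.0308, 0.0336, 0], [0, 0, 0], 1]])

```text
time: 14.48
tcp_pos: [613.2, -259.4, 229.4]
ee_rot: [2.873, 1.265, 0.002]
force: [4.5, -5.7, 8.9]
opening: 25.7
finger_force: 34.8
```

Request:
drive_tool(commands=[[[0.0046, 0.0079, 0], [0, 0, 0], 1], [[0.0087, 0.0161, 0], [0, 0, 0], 1], [[0.0122, 0.0246, 0], [0, 0, 0], 1], [[0.0151, 0.0332, 0], [0, 0, 0], 1], [[0.0174, 0.0421, 0], [0, 0, 0], 1]])

```text
time: 14.9
tcp_pos: [627.8, -225.5, 229.6]
ee_rot: [2.872, 1.265, 0.005]
force: [10.3, -5.4, 7.1]
opening: 25.6
finger_force: 34.0
```

Request:
drive_tool(commands=[[[0.0027, 0.009, 0], [0, 0, 0], 1], [[0.0042, 0.0181, 0], [0, 0, 0], 1], [[0.0051, 0.0273, 0], [0, 0, 0], 1], [[0.0049, 0.0364, 0], [0, 0, 0], 1], [[0.004, 0.0455, 0], [0, 0, 0], 1]])

```text
time: 15.32
tcp_pos: [630.4, -188.6, 229.2]
ee_rot: [2.873, 1.266, 0.003]
force: [6.6, -0.9, 6.3]
opening: 25.6
finger_force: 33.0
```

Request:
drive_tool(commands=[[[-0.0015, 0.009, 0], [0, 0, 0], 1], [[-0.0037, 0.0179, 0], [0, 0, 0], 1], [[-0.0064, 0.0267, 0], [0, 0, 0], 1], [[-0.0098, 0.0352, 0], [0, 0, 0], 1], [[-0.0137, 0.0435, 0], [0, 0, 0], 1]])

```text
time: 15.73
tcp_pos: [619.7, -153.4, 229.3]
ee_rot: [2.873, 1.267, 0.005]
force: [8.8, 1.6, 6.7]
opening: 25.5
finger_force: 32.1
```

Request:
drive_tool(commands=[[[-0.0045, 0.008, 0], [0, 0, 0], 1], [[-0.0096, 0.0156, 0], [0, 0, 0], 1], [[-0.0151, 0.0229, 0], [0, 0, 0], 1], [[-0.0212, 0.0297, 0], [0, 0, 0], 1], [[-0.0277, 0.0362, 0], [0, 0, 0], 1]])

```text
time: 16.15
tcp_pos: [597.5, -124.0, 229.4]
ee_rot: [2.873, 1.268, 0.006]
force: [8.7, 6.5, 6.9]
opening: 25.8
finger_force: 31.6
```

Request:
drive_tool(commands=[[[-0.006, 0.0069, 0], [0, 0, 0], 1], [[-0.0133, 0.0124, 0], [0, 0, 0], 1], [[-0.0211, 0.0173, 0], [0, 0, 0], 1], [[-0.0291, 0.0217, 0], [0, 0, 0], 1], [[-0.0374, 0.0255, 0], [0, 0, 0], 1]])

```text
time: 16.57
tcp_pos: [567.0, -103.9, 229.3]
ee_rot: [2.874, 1.267, 0.004]
force: [4.2, 4.6, 6.7]
opening: 25.5
finger_force: 31.3
```

Request:
drive_tool(commands=[[[-0.0086, 0.0032, 0], [0, 0, 0], 1], [[-0.0174, 0.0058, 0], [0, 0, 0], 1], [[-0.0263, 0.0078, 0], [0, 0, 0], 1], [[-0.0354, 0.0091, 0], [0, 0, 0], 1], [[-0.0445, 0.0099, 0], [0, 0, 0], 1]])

```text
time: 16.98
tcp_pos: [531.3, -95.7, 229.4]
ee_rot: [-2.874, -1.268, -0.004]
force: [3.4, 7.5, 8.6]
opening: 25.7
finger_force: 31.7
```

Request:
drive_tool(commands=[[[0, 0, 0], [0, 0, 0], 1], [[0, 0, 0], [0, 0, 0], 0.5], [[0, 0, 0], [0, 0, 0], 0], [[0, 0, 0], [0, 0, 0], 0], [[0, 0, 0], [0, 0, 0], 0]])

```text
time: 17.4
tcp_pos: [530.4, -96.7, 228.3]
ee_rot: [-2.875, -1.266, 0.001]
force: [0.2, -0.3, -0.8]
opening: 72.9
finger_force: 0.0
```

Request:
drive_tool(commands=[[[0, 0, 0], [0, 0, 0], 0], [[0, 0, 0.03], [0, 0, 0], 0], [[0, 0, 0.07], [0, 0, 0], 0], [[0, 0, 0.11], [0, 0, 0], 0], [[0, 0, 0.11], [0, 0, 0], 0]])

```text
time: 17.82
tcp_pos: [531.3, -97.0, 322.8]
ee_rot: [2.87, 1.265, 0.009]
force: [-0.0, 0.3, 0.1]
opening: 85.1
finger_force: 0.0
```

Request:
drive_tool(commands=[[[0, 0.03, 0.05], [0, 0, 0], 0], [[0, 0.05, 0.06], [0, 0, 0], 0], [[0, 0.05, 0.06], [0, 0, 0], 0], [[0, 0.05, 0.06], [0, 0, 0], 0]])

```text
time: 18.15
tcp_pos: [530.5, -56.2, 365.1]
ee_rot: [2.873, 1.268, 0.001]
force: [0.4, 0.2, -0.3]
opening: 85.7
finger_force: 0.0
```

```bash
python3 - <<'E'
from h import *
s=r.snapshot("scene");p=r.snapshot("wrist");d=r.snapshot("side")
a=cv2.resize(s[110:260,110:310],(400,300),interpolation=cv2.INTER_CUBIC);b=cv2.resize(p,(400,300));c=cv2.resize(d[130:280,220:420],(400,300),interpolation=cv2.INTER_CUBIC);e=cv2.resize(s,(400,300))
cv2.imwrite("pics/f.png",np.vstack([np.hstack([a,b]),np.hstack([c,e])]))
si,wi,di=[r.camera_info(n) for n in("scene","wrist","side")]
for h in(195,229):print([pix(i,[523.2,-202.3,h]) for i in(si,wi,di)])
E
```

```text
[array([183.00618945, 176.58548424]), array([337.14554927, 266.85997694]), array([289.71033544, 167.74014716])]
[array([181.40094126, 170.06787184]), array([345.49739031, 285.26762501]), array([290.01415433, 158.5895959 ])]
```

View pics/f.png

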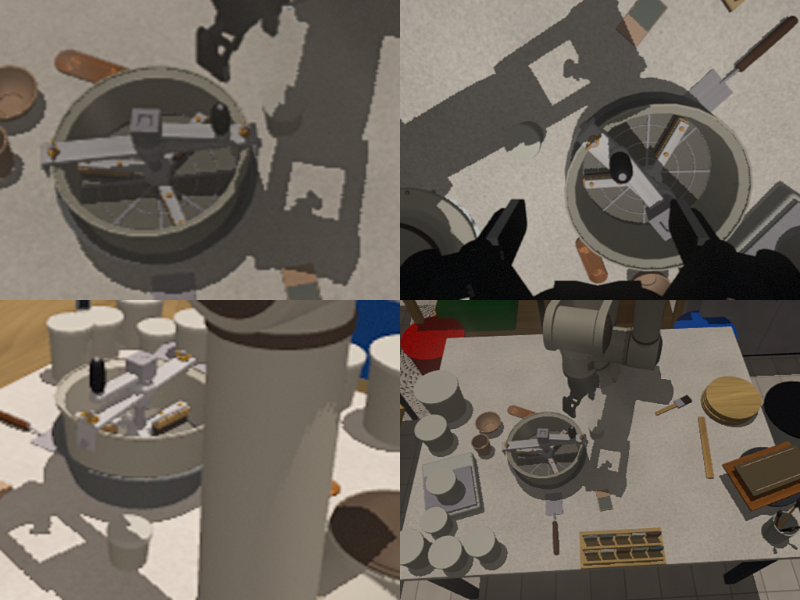

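The boss sits level on the spindle, at scene tile (145,120). The crank arm now lies over the bar towards +y, the brushes have gone round with it, and the other things are where they were. The gripper is clear.

```bash
python3 -c "
from plant import r
print(r.get_obs()['time'],r.finish_job())"
```

```text
the job is handed in; nothing more can be done
18.3 None
```

The crank is seated fully home on the spindle. I cranked the brushes about 220° anticlockwise and they ran freely. The gripper is clear, nothing else on the bench was moved, and the job was handed in at 18.3 s.

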